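# Clear a double feed at the throat of a hand collar feeder

## Task

The hand feeder has double-fed: behind the first collar, a second one has slipped half out of the side magazine and blocks the way at the mouth of the outlet lane, right in front of the slide. Nudge this second collar back into the magazine until you feel the whole row go solid against the magazine's end plate, push the slide forward by its black handle until the first collar sits solid on the end stop, then draw the slide all the way back and let go. Make both solid points with a firm but light press (about 10 to 15 N; more than 22 N marks the finished collars), never force the slide against the jam, and leave the other things on the bench where they are.

Things in the scene. Friction and masses are not known exactly. Their poses are not given: they have to be found in the camera images.
- feeder: Hand feeder, fixed: grey T-shaped base plate 10 mm thick with aluminium rails. Origin on the bench where the axes of its two channels cross; the collars stand on the plate, 10 mm up. The feed lane runs along x (the slide feeds to +x), inside y = -22.7 to 22.7 mm. The magazine channel joins from +y, inside x = -23 to 23 mm. Rails: 8 mm thick, tops 22 mm above the bench (26 beside the slide).
- throat (a point): The narrow opening: middle of the entry of the outlet lane, on the plate's top, at feeder x = 23 mm; 45.4 mm wide. Its rails run on to x = 100 mm.
- clearing_window (a point): Middle of the gap in the lane's -y rail, opposite the magazine, at feeder y = -22.7 mm, on the plate's top. There is no rail from x = -24 to 24 mm, so fingertips can come down here to about 14 mm above the bench and push the blocking collar to +y.
- end_stop: Adjustable end stop at the far (+x) end of the outlet lane: a flat steel button 24 mm across on a screw in an aluminium block 32 mm tall. Origin on the plate's top (10 mm above the bench) under the middle of the button's face, axes as the feeder's; set each time at feeder x = 94 to 103 mm. A collar solid on it has its centre 21.2 mm before that face.
- slide (a joint): Travel of the steel hand slide along the feeder's +x (m): 0 = fully back on its rear stop, up to 0.108. Its flat nose is at feeder x = -40 mm + travel, 43 mm wide, its top 32 mm above the bench. It moves stiffly (about 3 N) and stays where it is left. It starts at 0.014 to 0.018, just short of the blocking collar; with the first collar on the end stop it reads 0.092 to 0.101.
- slide_grip (a point): Middle of the upright round black handle on the slide, 20 mm in diameter, 66 mm above the bench; the handle reaches from 36 to 91 mm above the bench, with nothing else taller than 46 mm on the feeder. It travels with the slide from feeder x = -130 mm.
- collar_a: First collar: knurled black round collar, 42.4 mm in diameter, 36 mm tall, about 0.2 kg; the four collars are alike and stand upright on the plate. Origin at the centre of its underside. It stands in the mouth of the outlet lane, the collar nearest the end stop.
- collar_b: The blocking collar: like collar_a, origin at the centre of its underside. At the start it stands half in the feed lane, between the slide's nose and collar_a, its centre about 17 to 23 mm to the +y side of the lane's axis.
- collar_c: Second collar of the magazine row, like collar_a, next behind collar_b in +y, with loose gaps.
- collar_d: Last collar of the magazine row, like collar_a. Beyond it stands the magazine's aluminium end plate (26 mm tall), clamped at a different place each time, inner face at feeder y = 151 to 159 mm; its place is not measured. With the row solid, collar_b's centre is at feeder y = 45 to 53 mm. Until then only friction (1 to 6 N in all) resists; then it goes solid at once: feel for it.
- oil_bottle: Bystander: small yellow oil bottle with red cap, 48 mm across, 136 mm tall, standing to the right of the feeder; origin under its centre. Nearer the robot, also right of the feeder, stands the bench's own microscope, fixed and 360 mm tall: pass over or round it.
- hexkey: Bystander: black hex key, 100 x 33 x 8 mm, lying on the bench; origin under its centre.
- jar_1: Bystander: small white jar with black lid, 34 mm across, 34 mm tall; origin under its centre.
There are look-alikes about, which are no part of the job. What is shaped like the collar_c but orange or yellow is not meant.

How it is judged:
By the outcome, as a careful person would: the job done as asked, in the order asked, and still so for the second after the job is handed in, with the robot touching nothing.
It also fails if it takes over 72 s, if anything falls off the work surface, if the arm or the gripper's body presses on something with over 40 N, if the wrist force passes 120 N, or if a joint passes its speed limit or range.

## Robot

A 6-joint arm with a two-finger parallel gripper is mounted at the origin on a cart in front of the work surface, level with it; the furniture and walls round the work are solid. World frame = base frame: x ahead of the robot, y to its left, z up, the work surface at z = 0. Lengths are in mm, angles in rad, forces in N, time in s.
With the tool pointing down it reaches from about 350 to 775 mm from the base axis. Payload 7.3 kg.
Tool frame: the origin (TCP) lies at the very end of the fingers, on their centre line; the grasp point (between the pads) lies 19 mm behind it (env.grip_point_offset is the distance from the TCP to the grasp point, in mm); z points along the fingers, y is the line along which they close (so a half turn about z gives the same grasp; the last joint's range is limited). The gripper opens to 92 mm and grips with 3 to 60 N. Pads are 19 mm wide; open, the fingers measure 130 mm over their backs; the gripper's body (75 mm by 190 mm) begins 47 mm behind the grasp point.
Start: joints at [1.201, 0.342, 1.524, -0, 1.275, -0.146], TCP at [116.501, 511.933, 192.141] pointing down, gripper open.
Joint ranges: [-2.53, 2.53], [-0.77, 2.02], [0.04, 2.7], [-1, 4.14], [0.28, 2.66], [-3.11, 3.11]. Speed limits (rad/s): [2.57, 2.57, 3.14, 3.14, 3.14, 3.14].

## Interface

Orientations are given as a unit quaternion [w, x, y, z].
In Python, from bench import env gives the robot as it stands. Calls block until the motion is done:
- env.reach(position, orientation): joint-space move of the TCP to a pose.
- env.line_to(position, orientation=None, max_speed=150, f_stop=None): straight line of the TCP; orientation=None keeps the orientation; max_speed is the mean speed in mm/s. With f_stop (N) it stops when the force on the tool has changed by that much, and returns True; else False.
- env.set_joints(angles): joint-space move.
- env.set_gripper(opening, strength=None): finger opening in mm; strength is the grip in N (None keeps the last); returns when the fingers have stopped.
- env.hold(seconds).
- env.inverse_kinematics(position, orientation): joint angles nearest the present ones, or None.
- env.snapshot(name): name is "scene" or "top" or "wrist"; returns a dict with "color" (384x512x3 uint8, blue, green, red), "mtx" (3x3 intrinsics, pixels), "rvec" (rotation vector, rad) and "tvec" (3), from world to camera coordinates, as OpenCV has them; the wrist camera has in their place "hand_eye" (4x4, takes a point from camera to tool coordinates, whose origin is the TCP and whose axes are the flange's). Camera axes: x right, y down, z forward; pixel columns grow to the right and rows downward; lengths in mm; the calibration is good to about 2 mm. A picture is of the moment at which its call begins: read the wrist's pose just before it. There is no depth.
A pose or a line that the arm cannot do raises env.MotionError and nothing moves.
- env.sign_off(): hands the job in; it is judged then, once.
Readings, each from a call of its own:
- env.read_t(): time.
- env.read_joint_pos(): joint angles.
- env.read_dq(): joint speeds.
- env.read_joint_efforts(): joint torques, N m.
- env.read_eef_pos(): TCP position.
- env.read_tool_rot(): TCP orientation.
- env.read_wrist_force(): force on the tool from outside, world axes, zero at the start.
- env.read_moment(): the same for the moment, N m.
- env.read_opening(): finger opening in mm.
- env.read_grip_force(): force on a finger pad.
Only numpy, scipy, OpenCV 4.12 (cv2) and the standard library are available. Lean on these libraries where they do the work, as an engineer would, in place of code of your own. Each camera call takes 0.05 s, during which the arm holds its last target. There are 200 camera calls.

## Working session

There is one attempt and no reset: what is moved stays moved. The work goes in short steps, each a Python script; the robot and the scene stay as the last script left them, time stands still between calls to the robot, and variables do not carry over. Pictures are saved under pics/ and viewed, at most 10 in all, crops included, and the job is handed in when it is done.

```bash
mkdir -p pics; ls; python3 - <<'E'
from bench import env
import cv2,numpy as np
a=env.snapshot("top");b=env.snapshot("scene")
for n,s in(("top",a),("scene",b)):
    cv2.imwrite(f"pics/{n}0.png",s["color"]);np.savez(f"{n}0.npz",**s)
    print(n,s["mtx"].tolist(),(-cv2.Rodrigues(s["rvec"])[0].T@np.ravel(s["tvec"])).tolist())
print(env.read_t(),env.read_tool_rot())
E
```

```text
pics
top [[472.67128950452224, 0.0, 259.5708972215438], [0.0, 472.67128950452224, 197.87675720876936], [0.0, 0.0, 1.0]] [383.14109053982247, 241.88215817631544, 1286.7192872709252]
scene [[430.0452484718207, 0.0, 253.35368055149019], [0.0, 430.0452484718207, 197.34287696566815], [0.0, 0.0, 1.0]] [191.97588993853938, -183.66348050681293, 709.8653778622828]
0.1 [-1.89962086e-04  1.11673336e-01  9.93744725e-01 -6.72316680e-04]
```

View pics/top0.png

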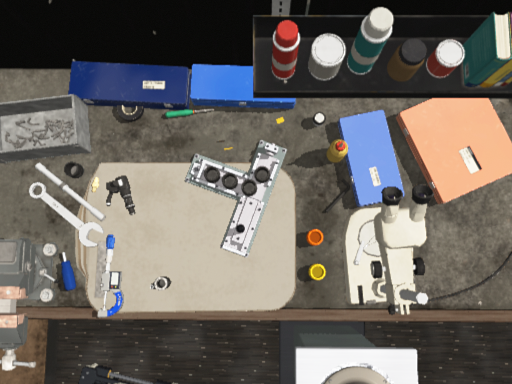

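View pics/scene0.png

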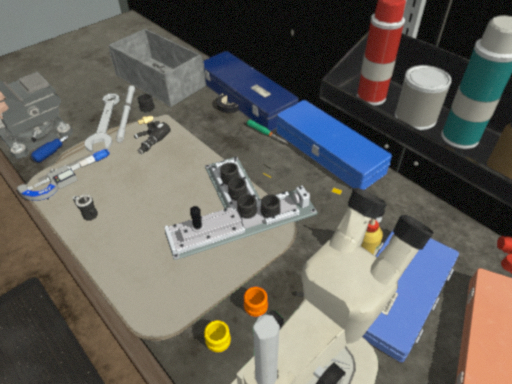

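The top view shows the feeder with its black handle at (240,228) and its end stop near (270,147). The collars are a (263,174), b (249,187), c (230,182) and d (212,174). The look-alikes are the orange ring (315,238), the yellow ring (317,271), a black ring (74,170) and a metal ring (160,284), all off the feeder. I choose the four on the plate and will check them in an enlarged crop.

```bash
cat > h.py <<'E'
import numpy as np,cv2
from scipy.spatial.transform import Rotation as R
def ray(s,uv,z):
    Rm=cv2.Rodrigues(s["rvec"])[0];c=-Rm.T@np.ravel(s["tvec"])
    d=Rm.T@np.linalg.inv(s["mtx"])@np.array([*uv,1.])
    return c+d*(z-c[2])/d[2]
def wristcam(s,pos,q):
    # q wxyz ; returns dict with rvec,tvec world->cam
    T=np.eye(4);T[:3,:3]=R.from_quat(np.roll(q,-1)).as_matrix();T[:3,3]=pos
    W=np.linalg.inv(T@s["hand_eye"])
    return dict(mtx=s["mtx"],rvec=cv2.Rodrigues(W[:3,:3])[0],tvec=W[:3,3])
E
python3 - <<'E'
from h import *
s=np.load("top0.npz")
for n,uv,z in(("handle",(240,228),91),("a",(263,174),46),("b",(249,187),46),("c",(230,182),46),("d",(212,174),46),("stop",(270,147),42)):print(n,ray(s,uv,z).round(1))
im=s["color"][130:265,175:300]
cv2.imwrite("pics/top_crop.png",cv2.resize(im,None,fx=4.4,fy=4.4,interpolation=cv2.INTER_CUBIC))
from bench import env
w=env.snapshot("wrist");print(w["mtx"],w["hand_eye"])
E
```

```text
handle [459.5 303.9  91. ]
a [606.5 246.7  46. ]
b [571.3 283.7  46. ]
c [584.5 334.3  46. ]
d [605.9 382.7  46. ]
stop [681.1 228.3  42. ]
[[295.89136707   0.         257.00166702]
 [  0.         295.89136707 200.04818974]
 [  0.           0.           1.        ]] [[ 9.50179197e-05 -9.64222576e-01 -2.65093974e-01  7.13335479e+01]
 [ 9.99999822e-01  2.47949001e-04 -5.43430391e-04 -1.10571440e-01]
 [ 5.89717638e-04 -2.65093875e-01  9.64222428e-01 -1.92125290e+02]
 [ 0.00000000e+00  0.00000000e+00  0.00000000e+00  1.00000000e+00]]
```

View pics/top_crop.png

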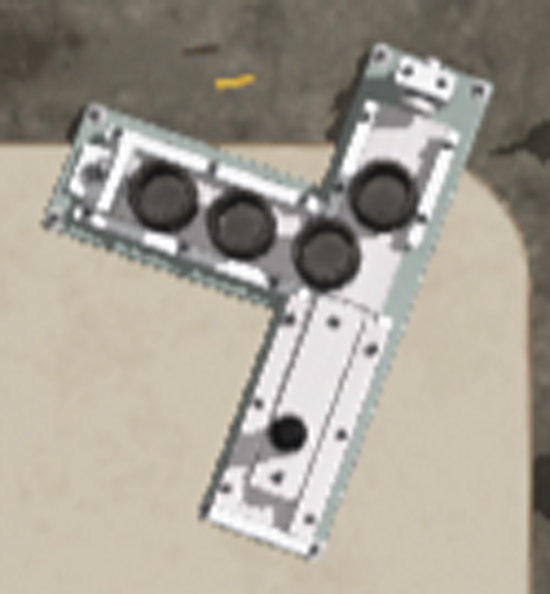

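The crop confirms the four knurled black collars on the plate: a in the outlet (383,195), b blocking (327,253), c (240,225) and d (163,195). The handle is at (287,433) and the stop button at (423,100). I now take a close wrist view with the tool aligned to the feeder.

```bash
cat >> h.py <<'E'
def quat(yaw):
    p=(yaw+np.pi)/2;return [0,np.cos(p),np.sin(p),0]
E
python3 - <<'E'
from h import *
from bench import env
q=quat(np.radians(-19))
env.reach([545,292,190],q)
pos,o=env.read_eef_pos(),env.read_tool_rot()
s=env.snapshot("wrist");np.savez("w1.npz",color=s["color"],**wristcam(s,pos,o))
cv2.imwrite("pics/w1.png",cv2.resize(s["color"],(768,576),interpolation=cv2.INTER_CUBIC))
print(pos,o,env.read_t(),env.read_wrist_force())
E
```

```text
[544.24491749 293.04708305 190.15633606] [-9.13495157e-05  1.64321270e-01  9.86406855e-01  1.66849369e-04] 1.9583 [-0.02254761 -0.26841101 -0.86096378]
```

View pics/w1.png

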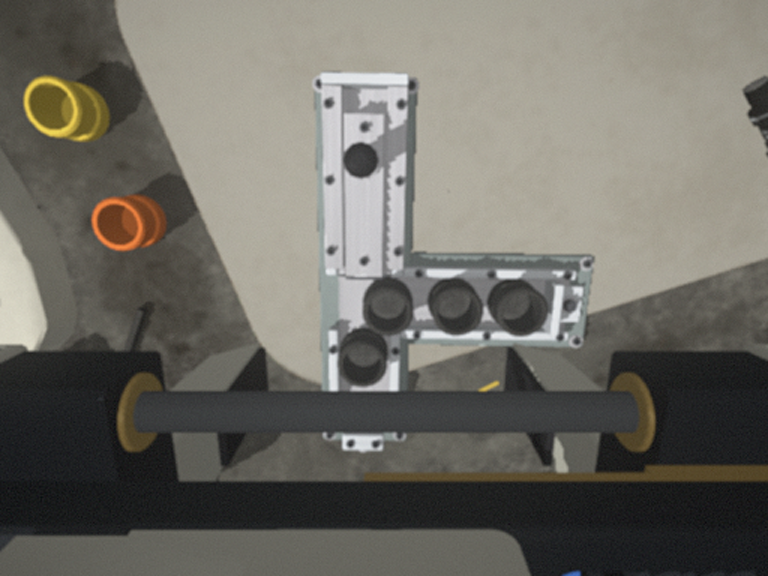

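The wrist view looks from the far side, with feeder +x pointing down the picture. It shows the handle top (360,159), b (388,305), a (362,357), c (455,305), d (517,305), and the rail screws in pairs about column 365. I refine these by centroid and fit the feeder frame from the rail screws.

```bash
python3 - <<'E'
from h import *
s=np.load("w1.npz");im=s["color"];g=cv2.cvtColor(im,cv2.COLOR_BGR2GRAY).astype(float)
def scr(u,v,z):
    u,v=u/1.5,v/1.5;U,V=np.meshgrid(np.arange(int(u)-4,int(u)+6),np.arange(int(v)-4,int(v)+6))
    p=g[V,U];w=np.clip(np.percentile(p,60)-25-p,0,None)*(np.hypot(U-u,V-v)<4)
    return ray(s,((w*U).sum()/w.sum(),(w*V).sum()/w.sum()),z)
pairs=[((329,103),(401,104),26),((329,180),(400,180),26),((331,251),(399,251),26),((334,350),(395,351),22),((330,436),(400,436),10),((319,84),(412,84),10)]
M=[]
for a,b,z in pairs:
    A,B=scr(*a,z),scr(*b,z);M.append((A+B)/2);print(A.round(1),B.round(1),'gap',np.linalg.norm(A-B).round(1))
M=np.array(M)[:5,:2];c=M.mean(0);d=np.linalg.svd(M-c)[2][0];d*=np.sign(d[0]);print('yaw',np.degrees(np.arctan2(d[1],d[0])),'res',((M-c)@[-d[1],d[0]]).round(2))
N=[]
for a,b in(((420,273),(417,335)),((491,273),(487,337))):
    A,B=scr(*a,22),scr(*b,22);N.append((A+B)/2);print('mag',A.round(1),B.round(1),np.linalg.norm(A-B))
N=np.array(N)[:,:2];e=N[1]-N[0];print('mag dir yaw',np.degrees(np.arctan2(e[1],e[0]))-90)
n=np.array([-d[1],d[0]]);O=c+d*((N.mean(0)-c)@d);print('origin',O)
np.savez("f.npz",O=O,d=d)
# dark blobs: collars & handle
for nm,(u,v),z in(("handle",(360,159),91),("a",(362,357),46),("b",(388,305),46),("c",(455,305),46),("d",(517,305),46)):
    P=ray(s,(u/1.5,v/1.5),z)[:2]-O;print(nm,(P@d).round(1),(P@n).round(1))
P=ray(s,(362/1.5,275/1.5),32)[:2]-O;print('nose',P@d,P@n)
t=np.load("top0.npz")
for nm,(u,v),z in(("handle",(240.2,228.4),91),("a",(262.3,174.3),46),("b",(249.3,187.6),46)):
    P=ray(t,(u,v),z)[:2]-O;print('top',nm,(P@d).round(1),(P@n).round(1))
print('bottle',ray(t,(340,148),136))
E
```

```text
[411.7 293.2  26. ] [430.  344.1  26. ] gap 54.1
[463.4 274.3  26. ] [481.9 325.9  26. ] gap 54.8
[515.2 255.9  26. ] [533.8 306.4  26. ] gap 53.9
[597.9 227.5  22. ] [616.1 276.8  22. ] gap 52.6
[679.5 190.5  10. ] [701.2 252.9  10. ] gap 66.1
[393.4 289.6  10. ] [417.7 357.   10. ] gap 71.7
yaw -19.751522702537642 res [-0.01  0.06 -0.23  0.33 -0.15]
mag [557.3 316.8  22. ] [608.  298.8  22. ] 53.791137589695076
mag [577.9 373.6  22. ] [628.2 355.7  22. ] 53.43634691491282
mag dir yaw -19.697553478331955
origin [567.63576574 265.92988597]
handle -113.8 0.2
a 38.3 -0.8
b -6.1 19.7
c -6.8 72.5
d -7.6 121.3
nose -26.886523566595898 -1.5321741608790913
top handle -115.4 -1.6
top a 41.7 -3.5
top b -3.8 16.6
bottle [656.74579909  55.43552412 136.        ]
```

```bash
cat >> h.py <<'E'
def frame():
    f=np.load("f.npz");O,d=f["O"],f["d"];n=np.array([-d[1],d[0]]);yaw=np.arctan2(d[1],d[0])
    W=lambda x,y,z:[*(O+x*d+y*n),z]
    def F(p): r=np.array(p[:2])-O;return np.round([r@d,r@n,p[2]],1)
    return W,F,quat(yaw),d,n
E
python3 - <<'E'
from h import *
from bench import env
W,F,q,d,n=frame()
def rep(m): w=env.read_wrist_force();print(m,F(env.read_eef_pos()),'f',np.round([w[:2]@d,w[:2]@n,w[2]],1),round(env.read_t(),1))
env.set_gripper(0,20)
env.reach(W(-1,-40,120),q);rep('above')
env.line_to(W(-1,-40,19),max_speed=70,f_stop=8);rep('down')
h=env.line_to(W(-1,-30,19),max_speed=40,f_stop=8);rep(h)
h=env.line_to(W(-1,20,19),max_speed=12,f_stop=10.5);rep(h)
env.hold(.3);rep('held')
E
```

```text
above [ -0.7 -40.2 120. ] f [0.4 0.8 0.5] 3.9
down [ -0.7 -39.8  19.5] f [-0.7  0.6 -0.4] 5.5
False [ -1.1 -29.7  19. ] f [-0.4 -1.3 -0.4] 5.9
False [-1. 20. 19.] f [ 0.4 -0.5 -0.2] 10.2
held [-1. 20. 19.] f [-0.1 -0.4 -0.4] 10.5
```

It reached y=20 without going solid, so I look before pressing further.

```bash
python3 - <<'E'
from h import *
from bench import env
for n in("scene","top"):
    s=env.snapshot(n);np.savez(n+"1.npz",**s)
a=np.load("scene1.npz")["color"][140:270,150:330];b=np.load("top1.npz")["color"][130:265,175:300]
a=cv2.resize(a,(800,578)[:2] if 0 else (415,300),interpolation=cv2.INTER_CUBIC);b=cv2.resize(b,(278,300),interpolation=cv2.INTER_CUBIC)
cv2.imwrite("pics/s1.png",np.hstack([a,b]))
print(env.read_opening(),env.read_eef_pos())
E
```

```text
0.42936450563127115 [573.43720196 285.08721246  18.97939976]
```

View pics/s1.png

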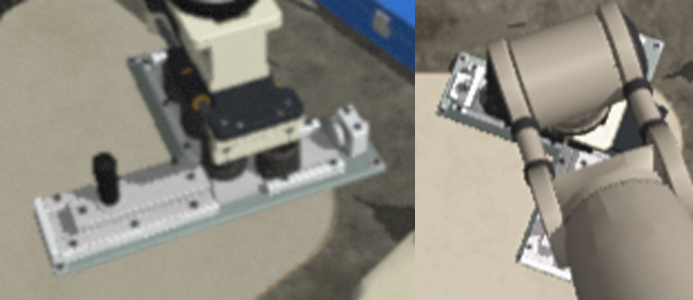

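The view is largely hidden by the hand, but a is still in place at (278,160). The row cannot be beyond its end plate, so the fingertips must be thinner than their backs suggest. I continue slowly, with the force limit still on.

```bash
python3 - <<'E'
from h import *
from bench import env
W,F,q,d,n=frame()
def rep(m): w=env.read_wrist_force();print(m,F(env.read_eef_pos()),'f',np.round([w[:2]@d,w[:2]@n,w[2]],1),round(env.read_t(),1))
for y in range(22,42,2):
    h=env.line_to(W(-1,y,19),max_speed=12,f_stop=10.5);rep(h)
    if h: break
env.hold(.2);rep('held')
E
```

```text
False [-1.  22.1 19. ] f [ 0.2  0.2 -0.2] 10.9
False [-1.  24.1 19. ] f [-0.5  0.4  0.3] 11.2
False [-1.  26.1 19. ] f [ 0.6 -0.   0.1] 11.5
False [-1.  28.1 19. ] f [-0.1 -0.3  0.9] 11.8
False [-1.  30.1 19. ] f [ 0.3 -0.   0.1] 12.2
False [-1.  32.1 19. ] f [-0.1  0.2 -1.3] 12.5
False [-1.  34.1 19. ] f [ 0.7 -0.   0.2] 12.8
False [-1.  36.1 19. ] f [ 0.2  0.1 -0.6] 13.1
False [-1.  38.1 19. ] f [-0.7 -0.3  1. ] 13.4
False [-1.  40.1 19. ] f [ 0.  -0.7  1. ] 13.7
held [-1. 40. 19.] f [ 0.   0.3 -0.1] 13.9
```

```bash
python3 - <<'E'
from h import *
from bench import env
s=env.snapshot("wrist");c=env.snapshot("scene")
cv2.imwrite("pics/w2.png",np.hstack([cv2.resize(s["color"],(400,300)),cv2.resize(c["color"][140:270,150:323],(400,300),interpolation=cv2.INTER_CUBIC)]))
print(env.read_eef_pos(),env.read_tool_rot(),env.read_joint_efforts(),env.read_wrist_force(),env.read_opening(),env.read_grip_force())
E
```

```text
[580.22016523 303.87378464  18.98796876] [-6.67547038e-06  1.71540383e-01  9.85177089e-01 -1.72493066e-05] [ 8.51140532e-03 -5.90880346e+01 -2.15744913e+01  2.21244665e-02
  8.65916535e-02 -2.69514817e-05] [ 0.50234981 -0.08227763 -0.45948494] 0.6556973279163696 0.0
```

View pics/w2.png

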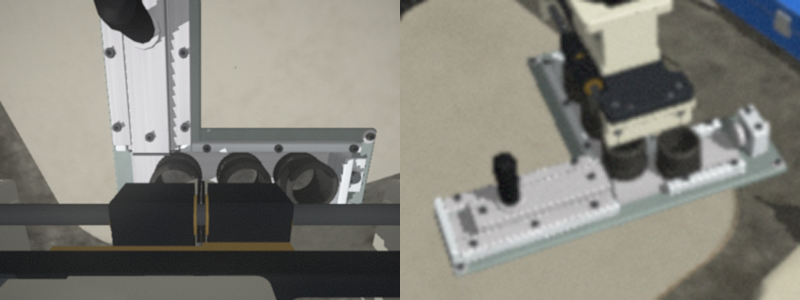

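The picture shows b still at its start place (left image 178,170; right image 625,155). The fingers passed above it without touching, so their real tips sit higher than the reported TCP. I lift off and draw the projected TCP and finger line into a picture to see by how much.

```bash
python3 - <<'E'
from h import *
from bench import env
W,F,q,d,n=frame()
env.line_to(W(-1,40,100));env.line_to(W(-1,-45,75))
p=np.array(env.read_eef_pos());print(p,F(p),env.read_opening(),env.read_t(),env.read_wrist_force())
s=env.snapshot("scene");w=env.snapshot("wrist");wc=wristcam(w,env.read_eef_pos(),env.read_tool_rot())
pr=lambda c,P:cv2.projectPoints(np.array([P],float),c["rvec"],c["tvec"],c["mtx"],None)[0].ravel()
P=[p+[0,0,h] for h in(0,19,36,66)]
k=4;u0,v0=pr(s,P[2]);u0=int(u0)-50;v0=int(v0)-70
a=cv2.resize(s["color"][v0:v0+140,u0:u0+100],None,fx=k,fy=k,interpolation=cv2.INTER_CUBIC)
for h,X in zip((0,19,36,66),P):
    u=pr(s,X);cv2.circle(a,(int((u[0]-u0)*k),int((u[1]-v0)*k)),3,(0,0,255),-1);print(h,(u-[u0,v0])*k,pr(wc,X))
b=w["color"][120:320,157:357];b=cv2.resize(b,(400,400))
for X in P[:3]:
    u=pr(wc,X);cv2.circle(b,(int((u[0]-157)*2),int((u[1]-120)*2)),3,(0,0,255),-1)
cv2.imwrite("pics/s2.png",np.hstack([a,np.pad(b,((0,160),(0,0),(0,0)))]))
E
```

```text
[551.85456677 224.35089821  74.95310211] [ -0.8 -44.5  75. ] 0.416728308834818 15.475 [0.66147022 1.09007879 0.65943249]
0 [204.14467004 331.11835174] [256.69679848 225.83274568]
19 [203.77550578 305.2213798 ] [256.67058358 236.40151784]
36 [203.43437021 281.29062791] [256.64233021 247.7921147 ]
66 [202.80587097 237.2012371 ] [256.57641996 274.36441809]
```

View pics/s2.png

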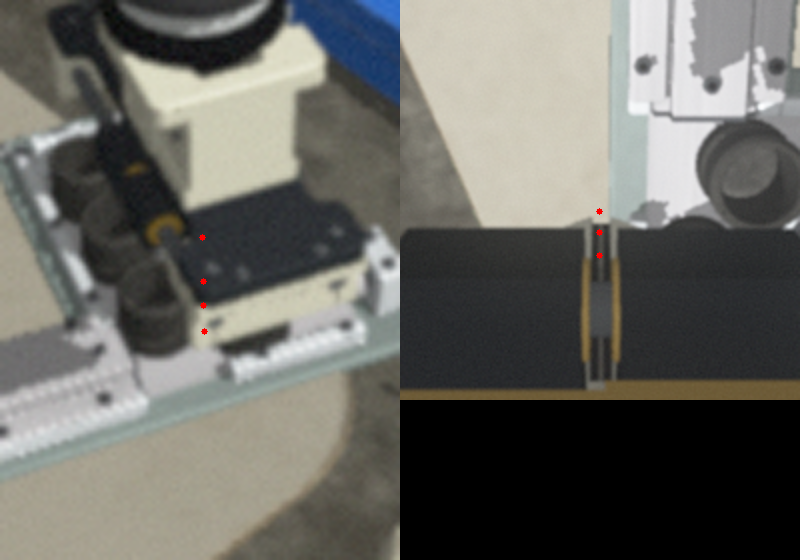

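```bash
python3 - <<'E'
from h import *
from bench import env
W,F,q,d,n=frame()
s=np.load("scene0.npz");p=np.array(env.read_eef_pos())
pr=lambda P:cv2.projectPoints(np.array([P],float),s["rvec"],s["tvec"],s["mtx"],None)[0].ravel()
u0=pr(p+[0,0,36]);u0=np.array([int(u0[0])-50,int(u0[1])-70])
f=F(p)
for x in(-37,0,37):
  for y in(-95,-37,0,37,95):
    print(x,y,[(h,((pr(np.array(W(f[0]+x,f[1]+y,f[2]+h)))-u0)*4).round().astype(int).tolist()) for h in(0,30,66,110)])
E
```

```text
-37 -95 [(0, [208, 504]), (30, [207, 464]), (66, [207, 413]), (110, [206, 345])]
-37 -37 [(0, [160, 409]), (30, [159, 368]), (66, [156, 316]), (110, [153, 247])]
-37 0 [(0, [133, 353]), (30, [130, 312]), (66, [127, 259]), (110, [122, 190])]
-37 37 [(0, [106, 300]), (30, [103, 258]), (66, [99, 206]), (110, [94, 136])]
-37 95 [(0, [68, 222]), (30, [63, 180]), (66, [58, 128]), (110, [52, 58])]
0 -95 [(0, [284, 478]), (30, [285, 437]), (66, [288, 386]), (110, [290, 317])]
0 -37 [(0, [233, 385]), (30, [234, 344]), (66, [234, 292]), (110, [234, 223])]
0 0 [(0, [204, 330]), (30, [203, 289]), (66, [202, 236]), (110, [201, 167])]
0 37 [(0, [176, 278]), (30, [174, 237]), (66, [173, 184]), (110, [170, 114])]
0 95 [(0, [135, 202]), (30, [132, 161]), (66, [129, 108]), (110, [126, 38])]
37 -95 [(0, [358, 452]), (30, [362, 412]), (66, [367, 360]), (110, [373, 291])]
37 -37 [(0, [305, 362]), (30, [307, 320]), (66, [310, 268]), (110, [314, 199])]
37 0 [(0, [274, 308]), (30, [275, 267]), (66, [276, 214]), (110, [279, 144])]
37 37 [(0, [244, 257]), (30, [244, 216]), (66, [245, 163]), (110, [246, 93])]
37 95 [(0, [200, 183]), (30, [200, 141]), (66, [199, 88]), (110, [198, 19])]
```

The body's lower edge projects at about 108 mm behind the reported TCP, not 66. So the real tool ends roughly 38 mm short of the reported TCP. I measure it with a light touch on the plate in the window, whose top is 10 mm up.

```bash
python3 - <<'E'
from h import *
from bench import env
W,F,q,d,n=frame()
def rep(m): w=env.read_wrist_force();print(m,F(env.read_eef_pos()),'f',np.round([w[:2]@d,w[:2]@n,w[2]],1),round(env.read_t(),1))
env.line_to(W(-1,-32,40),max_speed=100);rep('')
h=env.line_to(W(-1,-32,5),max_speed=60,f_stop=4);rep(h)
if not h:
    h=env.line_to(W(-1,-32,-38),max_speed=12,f_stop=3.5);rep(h)
z=env.read_eef_pos()[2]
if h: env.line_to(W(-1,-32,z+7),max_speed=30);rep('up')
E
```

```text
[ -1.3 -31.9  39.4] f [-0.2  0.1 -0.5] 16.1
False [ -0.8 -31.9   5.1] f [-0.6 -0.5  0.3] 16.8
True [ -1.  -32.  -24.3] f [-0.3 -1.   4. ] 19.1
up [ -0.9 -31.9 -17.2] f [-1.1 -0.5 -0.8] 19.5
```

The tip touches the plate at a reported z of -24.3, so the true tip is 34.3 mm behind the reported TCP. It now sits about 17 mm above the bench, and I nudge b.

```bash
python3 - <<'E'
from h import *
from bench import env
W,F,q,d,n=frame()
def rep(m): w=env.read_wrist_force();print(m,F(env.read_eef_pos()),'f',np.round([w[:2]@d,w[:2]@n,w[2]],1),round(env.read_t(),1))
for y in np.arange(-29,26,3.):
    h=env.line_to(W(-1,y,-17.3),max_speed=14,f_stop=10.5);rep(h)
    if h: break
env.hold(.2);rep('held')
E
```

```text
False [ -1.1 -28.9 -17.5] f [ 0.6 -1.  -0. ] 19.9
False [ -1.  -25.9 -17.3] f [-0.   0.   0.8] 20.2
False [ -1.  -22.9 -17.3] f [ 0.5  0.2 -0.1] 20.6
False [ -1.  -19.9 -17.3] f [ 0.   0.1 -0.5] 21.0
False [ -1.  -16.9 -17.3] f [-0.4 -0.5  0.1] 21.3
False [ -1.  -13.8 -17.3] f [ 0.6 -0.4  0.2] 21.7
False [ -1.  -10.8 -17.3] f [-0.5 -0.1  0.4] 22.1
False [ -1.   -7.8 -17.3] f [-0.1  0.3 -0.5] 22.4
False [ -1.   -5.  -17.3] f [ 0.3 -1.1  0.6] 22.8
False [ -1.   -1.8 -17.3] f [-0.  -1.7 -0.2] 23.2
False [ -1.    1.2 -17.3] f [-0.3 -1.4 -0.3] 23.5
False [ -1.    4.  -17.3] f [-0.2 -1.9  0.5] 23.9
False [ -1.    7.2 -17.3] f [ 0.4 -2.4  0.4] 24.3
False [ -1.    9.4 -17.4] f [-0.2 -5.1  2. ] 24.6
True [ -1.3   9.  -17.6] f [ 0.9 -1.9  1.9] 24.9
held [ -1.7   8.8 -18.2] f [-0.2 -0.6  0.9] 25.1
```

It stopped sharply at y=9, which puts b's centre near 49 mm, inside the 45 to 53 mm range for a solid row. I confirm with one slow light press, then retreat and look.

```bash
python3 - <<'E'
from h import *
from bench import env
W,F,q,d,n=frame()
def rep(m): w=env.read_wrist_force();print(m,F(env.read_eef_pos()),'f',np.round([w[:2]@d,w[:2]@n,w[2]],1),round(env.read_t(),1))
env.line_to(W(-1,8,-17.3),max_speed=10);rep('ready')
h=env.line_to(W(-1,14,-17.3),max_speed=6,f_stop=11);rep(h)
env.line_to(W(-1,-36,-17.3),max_speed=80);rep('back')
env.line_to(W(-60,-30,75),max_speed=150)
env.set_gripper(60)
env.line_to(W(-114,0,90),max_speed=150);rep('above handle')
p,o=env.read_eef_pos(),env.read_tool_rot()
s=env.snapshot("wrist");np.savez("w3.npz",color=s["color"],**wristcam(s,p,o))
cv2.imwrite("pics/w3.png",cv2.resize(s["color"],(768,576),interpolation=cv2.INTER_CUBIC))
E
```

```text
ready [ -1.    8.2 -17.3] f [0.6 0.3 0.3] 25.3
True [ -1.4   8.4 -17.8] f [-0.3 -1.6  1.1] 25.9
back [ -0.8 -35.8 -17.1] f [-0.5  0.  -0.5] 26.6
above handle [-113.8    0.    90. ] f [ 0.8  0.5 -0.3] 29.2
```

View pics/w3.png

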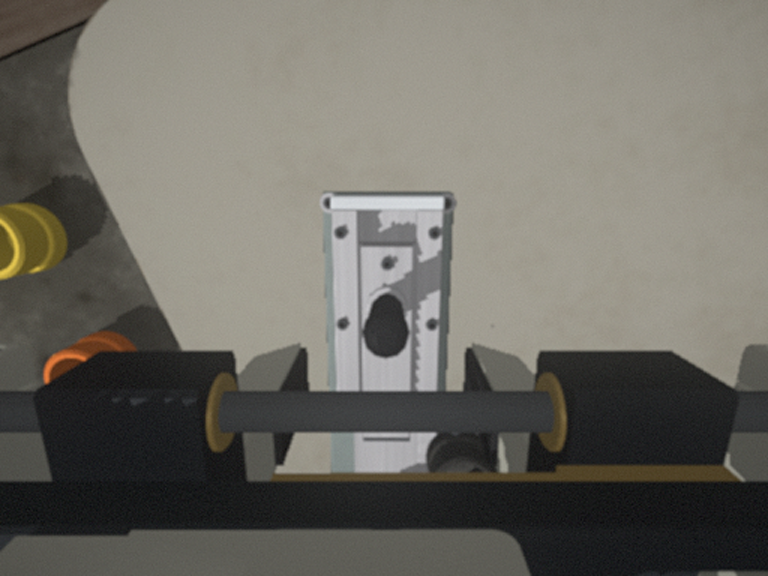

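The handle top is centred at (386,340) on the tool axis, and the lane in front of the nose looks free, with b's edge at (427,455) off to the side. I check that edge by ray, then grasp and push.

```bash
python3 - <<'E'
from h import *
from bench import env
W,F,q,d,n=frame()
def rep(m): w=env.read_wrist_force();print(m,F(env.read_eef_pos()),'f',np.round([w[:2]@d,w[:2]@n,w[2]],1),round(env.read_t(),1),flush=True)
s=np.load("w3.npz");e=F(ray(s,(427/1.5,455/1.5),46));print('b edge',e,'handle',F(ray(s,(386/1.5,340/1.5),80)))
assert e[1]>22
h=env.line_to(W(-114,0,18),max_speed=80,f_stop=6);rep(h);assert not h
env.set_gripper(8,25);print(env.read_opening(),env.read_grip_force());rep('gripped')
x0=F(env.read_eef_pos())[0]
h=env.line_to(W(-70,0,18),max_speed=40,f_stop=9);rep(h)
if not h:
    h=env.line_to(W(-44,0,18),max_speed=30,f_stop=9);rep(h)
E
```

```text
b edge [-23.1  24.6  46. ] handle [-1.096e+02 -1.000e-01  8.000e+01]
False [-113.7    0.3   18.5] f [ 0.5 -0.1  0.2] 30.3
21.14920230979935 25.0003388820663
gripped [-114.1   -0.9   18. ] f [ 0.6 -5.4  3.8] 31.0
False [-70.4  -1.   18. ] f [-1.5 -5.8  3.6] 32.2
False [-44.7  -1.   18. ] f [-2.8 -5.4  5.2] 33.2
```

```bash
python3 - <<'E'
from h import *
from bench import env
W,F,q,d,n=frame()
def rep(m): w=env.read_wrist_force();print(m,F(env.read_eef_pos()),'f',np.round([w[:2]@d,w[:2]@n,w[2]],1),round(env.read_t(),1),flush=True)
rep('start')
h=env.line_to(W(-22,0,18),max_speed=10,f_stop=12.5);rep(h)
env.hold(.1);rep('held')
p,o=env.read_eef_pos(),env.read_tool_rot()
s=env.snapshot("scene")
cv2.imwrite("pics/s4.png",cv2.resize(s["color"][150:270,160:330],(800,565),interpolation=cv2.INTER_CUBIC))
E
```

```text
start [-44.7  -1.   18. ] f [-2.8 -5.4  5.2] 33.2
True [-30.7  -1.2  18. ] f [-1.2 -1.3  5.2] 34.8
held [-30.7  -1.2  18. ] f [-0.8  0.3  4.5] 34.9
```

View pics/s4.png

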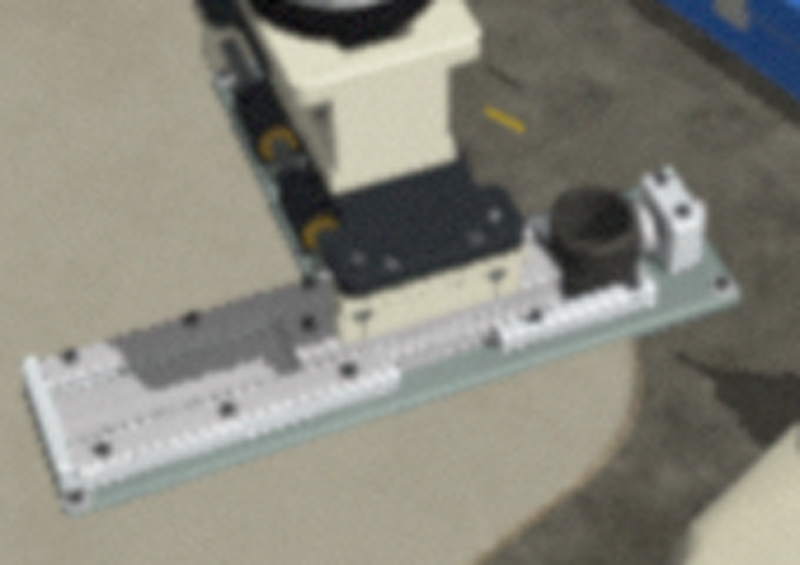

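The picture shows collar a (595,235) touching the button (650,225), and travel reads 99 mm, within 92 to 101. I make one confirming light press, then draw back to the rear stop and let go.

```bash
python3 - <<'E'
from h import *
from bench import env
W,F,q,d,n=frame()
def rep(m): w=env.read_wrist_force();print(m,F(env.read_eef_pos()),'f',np.round([w[:2]@d,w[:2]@n,w[2]],1),round(env.read_t(),1),flush=True)
h=env.line_to(W(-24,-1.2,18),max_speed=6,f_stop=14);rep(h)
h=env.line_to(W(-120,-1,18),max_speed=60,f_stop=16);rep(h)
h=env.line_to(W(-137,-1,18),max_speed=12,f_stop=9);rep(h)
env.hold(.2)
env.set_gripper(60);rep('open')
env.line_to(W(-130,0,100),max_speed=100);rep('up')
env.line_to(W(-190,60,150),max_speed=200)
t=env.snapshot("top");np.savez("top2.npz",**t);s=env.snapshot("scene")
cv2.imwrite("pics/end.png",np.hstack([cv2.resize(t["color"][130:265,175:300],(400,432),interpolation=cv2.INTER_CUBIC),cv2.resize(s["color"][140:275,155:280+0],(400,432),interpolation=cv2.INTER_CUBIC)]))
rep('')
E
```

```text
True [-31.2  -1.3  18. ] f [-1.1  0.7  4.7] 35.6
False [-121.3   -1.4   18. ] f [ 0.8 -0.8  6. ] 37.2
True [-131.7   -1.3   18. ] f [ 0.3 -0.5  3.3] 38.2
open [-130.    -0.6   18.6] f [-0.6  0.7  0.1] 39.2
up [-130.3   -0.4   99.4] f [-0.9 -0.2 -0.1] 40.2
 [-189.6   58.8  148.9] f [ 0.1 -0.5  0.2] 40.9
```

View pics/end.png

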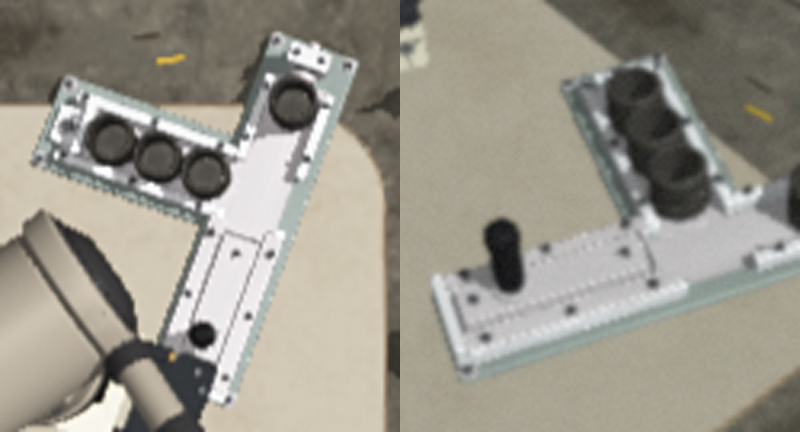

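The final picture shows the row closed up in the magazine (b at 206,173), collar a on the stop (294,103), the slide fully back, and the robot clear.

```bash
python3 -c "
from bench import env
print(env.sign_off(),env.read_t())"
```

```text
the job is handed in; nothing more can be done
the job is handed in; nothing more can be done
```

The job is handed in at about 41 s: row pressed solid, collar a on the end stop and the slide drawn back and released, all seen in the last picture; I estimate both presses at 10 to 16 N (peaks not recorded), and my first pass went over collar b untouched because the reported tool tip was 34 mm off.

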